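# Rack the cleaned applicators to dry

### The arm

A 7-joint arm with a two-finger parallel gripper is mounted at the origin on the work surface. World frame = base frame: x ahead of the robot, y to its left, z up, the work surface at z = 0. Lengths are in m, angles in rad, forces in N, time in s.
With the tool pointing down it reaches from about 0.4 to 0.875 m from the base axis. Payload 19.3 kg.
Tool frame: the origin (TCP) lies at the very end of the fingers, on their centre line; the grasp point (between the pads) lies 19 mm behind it; z points along the fingers, y is the direction in which the jaws open and shut (so a half turn about z gives the same grasp; the last joint's range is limited). The gripper opens to 85 mm and grips with 20 to 120 N. Pads are 22 mm wide; open, the fingers measure 114 mm over their backs; the gripper's body (76 mm by 85 mm) begins 54 mm behind the grasp point. The pads swing forward as they close: fully open they stand 13 mm farther back than shut.
Start: joints at [1.15, 0.521, -0.036, 1.599, 0.021, 1.021, -0.113], TCP at [0.215, -0.587, 0.231] pointing down, gripper open.
Joint ranges: [-2.91, 2.91], [-0.3, 2.13], [-1.5, 1.42], [0.17, 2.43], [-1.26, 4.41], [0.16, 1.93], [-2.52, 2.52]. Speed limits (rad/s): [1.89, 1.89, 2.39, 2.39, 3.01, 3.01, 3.01].

### API

Orientations are given as [roll, pitch, yaw] about the fixed x, y, z axes, in that order (R = Rz(yaw) Ry(pitch) Rx(roll)).
In Python, from workcell import bot, vision, job_done gives the robot as it stands.
- The arm moves only by the tool arm_command, never from a script. Its arguments are lists of equal length, an entry for each row: "gripper": the finger opening in cm, from 0 to 8.54; "slide": the shift along the tool's x, y, z in cm, a list of three; "turn": the turn, a rotation vector about the tool's x, y, z in degrees, a list of three. A call has 1 to 5 rows; each row is the pose to reach, as a shift and turn from the pose commanded when the call began, along the tool's axes at that moment; what a row does not reach only later rows make up. A row lasts 1/8 s, in which the tool goes at most 62.5 mm and 10.7 degrees, less where a joint would pass 70% of its speed; a pose out of reach is approached as far as the arm can. A call with a gripper value outside its range is refused whole. The fingers move at their own pace and stop on an object; "force" is the grip in N (left out, the last holds). Time passes only in rows, so rows that repeat a pose let the fingers close. It gives the time, the measured TCP pose, the force and the opening at its end, in the units of the state.
- bot.observe(): the state, without advancing time (a new reading comes with each control period).
- vision.grab_frame(name): name is "side" or "top"; returns the picture (400x640x3 uint8, blue, green, red); there is no depth.
- vision.camera_model(name): a dict with "mtx" (3x3 intrinsics, pixels), "T" (4x4, takes a point from camera to world coordinates). Camera axes: x right, y down, z forward; pixel columns grow to the right and rows downward; lengths in m; the calibration is good to about 2 mm. A picture is of the moment at which its call begins. camera_model takes no time and is no camera call.
- job_done(): hands the job in, once; it reports no verdict.
The state is a dict: "clock": time; "qpos": joint angles; "qd": joint speeds; "joint_efforts": joint torques, N m; "position": TCP position; "tool_rot": TCP orientation; "force": force on the tool from outside, world axes, zero at the start; "moment": the same for the moment, N m; "grip_width": finger opening in m.
Only numpy, scipy, OpenCV 4.12 (cv2) and the standard library are available. Lean on these libraries where they do the work, as an engineer would, in place of code of your own. Each camera call takes 0.05 s, during which the arm holds its last target. There are 200 camera calls.

### The job

Take the three cleaned applicators from their sloping rests and stand each one, metal stem down and white head up, all the way down in the well of the drying rack whose rim has the colour of its collar. They are clean, so none of the three may touch the bench, and everything else on the bench, including the applicator already in the rack, stays upright where it is.

Things in the scene. Friction and masses are not known exactly. Their poses are not given: they have to be found in the camera images.
- app_red: applicator, round rod 180 mm long, about 0.12 kg: metal stem 22 mm across (0 to 96 mm from the foot), red collar 30 mm across (to 124 mm), white head 30 mm across, domed end with a red dot. Origin: centre of the foot; z axis from foot to head; centre of mass near 80 mm. Starts with its stem loose in a sloping rest, 40 degrees from vertical, foot low; collar and head stick out free
- app_yellow: applicator, round rod 180 mm long, about 0.12 kg: metal stem 22 mm across (0 to 96 mm from the foot), yellow collar 30 mm across (to 124 mm), white head 30 mm across, domed end with a yellow dot. Origin: centre of the foot; z axis from foot to head; centre of mass near 80 mm. Starts with its stem loose in a sloping rest, 40 degrees from vertical, foot low; collar and head stick out free
- app_blue: applicator, round rod 180 mm long, about 0.12 kg: metal stem 22 mm across (0 to 96 mm from the foot), blue collar 30 mm across (to 124 mm), white head 30 mm across, domed end with a blue dot. Origin: centre of the foot; z axis from foot to head; centre of mass near 80 mm. Starts with its stem loose in a sloping rest, 40 degrees from vertical, foot low; collar and head stick out free
- rest_red: fixed teal rest under the applicator with the red collar (all look alike): base plate 130 x 70 x 10 mm, post and a sloping open channel 34 mm wide outside that holds the lowest 92 mm of the stem. Origin: centre of its underside; the foot of the rod starts at (-50, 0, 25) mm in its frame and the rod leans towards its +x
- rest_yellow: fixed teal rest under the applicator with the yellow collar (all look alike): base plate 130 x 70 x 10 mm, post and a sloping open channel 34 mm wide outside that holds the lowest 92 mm of the stem. Origin: centre of its underside; the foot of the rod starts at (-50, 0, 25) mm in its frame and the rod leans towards its +x
- rest_blue: fixed teal rest under the applicator with the blue collar (all look alike): base plate 130 x 70 x 10 mm, post and a sloping open channel 34 mm wide outside that holds the lowest 92 mm of the stem. Origin: centre of its underside; the foot of the rod starts at (-50, 0, 25) mm in its frame and the rod leans towards its +x
- rack: fixed grey base plate 85 x 310 x 12 mm (x, y, z) under four square wells standing in a row along its y axis, 75 mm apart centre to centre, in an order that changes. Origin: centre of its underside; its x axis points away from the robot, square to the row
- well_red_in (a point): centre of the inner floor of the well with the red rim, 17 mm above the bench. Upright square metal well, walls parallel to the rack: 42 mm wide outside, 32 mm inside, wall 5 mm, rim 80 mm above this point
- well_yellow_in (a point): centre of the inner floor of the well with the yellow rim, 17 mm above the bench. Upright square metal well, walls parallel to the rack: 42 mm wide outside, 32 mm inside, wall 5 mm, rim 80 mm above this point
- well_blue_in (a point): centre of the inner floor of the well with the blue rim, 17 mm above the bench. Upright square metal well, walls parallel to the rack: 42 mm wide outside, 32 mm inside, wall 5 mm, rim 80 mm above this point
- app_black: applicator with a black collar, same shape and origin as the others; it already stands in the black-rimmed well, its top about 197 mm above the bench, and stays there
- gel: bystander, loose: white bottle with blue cap, 52 mm across, 125 mm tall. Origin: centre of its underside
- cup: bystander, loose: clear plastic cup, 56 mm across, 70 mm tall. Origin: centre of its underside
- spray: bystander, loose: amber bottle with white cap, 64 mm across, 170 mm tall. Origin: centre of its underside
- gauze: bystander, loose: cardboard box 90 x 60 x 45 mm (x, y, z). Origin: centre of its underside
- bowl: bystander, loose: steel bowl, 120 mm across, 45 mm tall. Origin: centre of its underside
- tape: bystander, loose: roll of paper tape lying flat, 80 mm across, 25 mm tall. Origin: centre of its underside
- jar: bystander, loose: glass jar with steel lid, 60 mm across, 80 mm tall. Origin: centre of its underside
- table: the steel bench, its top at z = 0
Mind the look-alikes: they are no part of the job. Leave any green or orange look-alike of the app_black alone.

How it is judged:
At the end, for the whole second after the job is handed in: Red, yellow and blue applicators each stand in the well of their colour: foot within 12 mm of its centre and 10 to 32 mm above the bench (floor at 17 mm), within 0.25 rad of upright, still, let go; everything else loose within 30 mm of its start and 0.4 rad of upright (horizontal distance between app_red and well_red_in below 0.012 m and height (world z) of app_red between 0.01 and 0.032 m and angle between each of app_red, app_yellow, app_blue's own z axis and vertical below 0.25 rad and linear speed of each of app_red, app_yellow, app_blue below 0.03 m/s and contact force between each of app_red, app_yellow, app_blue and the fingers below 0.1 N and horizontal distance between app_yellow and well_yellow_in below 0.012 m and height (world z) of app_yellow between 0.01 and 0.032 m and horizontal distance between app_blue and well_blue_in below 0.012 m and height (world z) of app_blue between 0.01 and 0.032 m and not (distance of gel from where it was at the start of the episode above 0.03 m or angle between gel's own z axis and vertical above 0.4 rad) and not (distance of cup from where it was at the start of the episode above 0.03 m or angle between cup's own z axis and vertical above 0.4 rad) and not (distance of spray from where it was at the start of the episode above 0.03 m or angle between spray's own z axis and vertical above 0.4 rad) and not (distance of gauze from where it was at the start of the episode above 0.03 m or angle between gauze's own z axis and vertical above 0.4 rad) and not (distance of bowl from where it was at the start of the episode above 0.03 m or angle between bowl's own z axis and vertical above 0.4 rad) and not (distance of tape from where it was at the start of the episode above 0.03 m or angle between tape's own z axis and vertical above 0.4 rad) and not (distance of jar from where it was at the start of the episode above 0.03 m or angle between jar's own z axis and vertical above 0.4 rad) and not (distance of app_black from where it was at the start of the episode above 0.03 m or angle between app_black's own z axis and vertical above 0.4 rad)); the robot touches nothing.
It fails at once if a red, yellow or blue applicator touches the bench (contact force between any of app_red, app_yellow, app_blue and table above 0.3 N).
It fails at once if a bystander or the black applicator is shifted by more than 30 mm or tipped by more than 0.4 rad ((distance of gel from where it was at the start of the episode above 0.03 m or angle between gel's own z axis and vertical above 0.4 rad) or (distance of cup from where it was at the start of the episode above 0.03 m or angle between cup's own z axis and vertical above 0.4 rad) or (distance of spray from where it was at the start of the episode above 0.03 m or angle between spray's own z axis and vertical above 0.4 rad) or (distance of gauze from where it was at the start of the episode above 0.03 m or angle between gauze's own z axis and vertical above 0.4 rad) or (distance of bowl from where it was at the start of the episode above 0.03 m or angle between bowl's own z axis and vertical above 0.4 rad) or (distance of tape from where it was at the start of the episode above 0.03 m or angle between tape's own z axis and vertical above 0.4 rad) or (distance of jar from where it was at the start of the episode above 0.03 m or angle between jar's own z axis and vertical above 0.4 rad) or (distance of app_black from where it was at the start of the episode above 0.03 m or angle between app_black's own z axis and vertical above 0.4 rad)).
It also fails if it takes over 66 s, if anything falls off the work surface, if the arm or the gripper's body presses on something with over 40 N, if the wrist force passes 120 N, or if a joint passes its speed limit or range.

## Working session

There is one attempt and no reset: what is moved stays moved. The work goes in short steps, Python scripts to look and compute and a tool call to move; the robot and the scene stay as the last step left them, time stands still between calls to the robot, and variables do not carry over. Pictures are saved under pics/ and viewed, about 8 in all and at most 12, crops included, and the job is handed in when it is done.

Besides the shell and the picture viewer there is one more tool, called as name(argument=value, ...), one argument or row to a line, values as JSON. arm_command: Moves the arm, as the interface text tells. Its arguments: {"type":"object","properties":{"gripper":{"type":"array","items":{"type":"number"}},"slide":{"type":"array","items":{"type":"array","items":{"type":"number"}}},"turn":{"type":"array","items":{"type":"array","items":{"type":"number"}}},"force":{"type":"number"}},"required":["gripper","slide","turn"]}

```bash
mkdir -p pics; ls
python3 - <<'E'
from workcell import bot, vision
import cv2, numpy as np
np.set_printoptions(precision=4,suppress=True)
for n in("top","side"):
    cv2.imwrite(f"pics/{n}0.png",vision.grab_frame(n)); m=vision.camera_model(n); print(n,m["mtx"],m["T"])
s=bot.observe(); print(s)
E
```

```text
pics
top [[373.7482   0.     322.679 ]
 [  0.     373.7482 197.8253]
 [  0.       0.       1.    ]] [[-0.0184 -0.9804  0.1961  0.3597]
 [-0.9995  0.0128 -0.0301  0.005 ]
 [ 0.027  -0.1965 -0.9801  1.1012]
 [ 0.      0.      0.      1.    ]]
side [[451.3533   0.     316.0003]
 [  0.     451.3533 196.5193]
 [  0.       0.       1.    ]] [[ 0.9852 -0.1164  0.1255  0.4162]
 [-0.1707 -0.7252  0.6671 -0.7935]
 [ 0.0134 -0.6786 -0.7344  0.9008]
 [ 0.      0.      0.      1.    ]]
{'clock': 0.1, 'qpos': array([ 1.1498,  0.5219, -0.0363,  1.5999,  0.0212,  1.0211, -0.1128]), 'qd': array([-0.0007, -0.0032, -0.0005, -0.0054, -0.0008, -0.001 ,  0.0004]), 'joint_efforts': array([  0.0022, -92.8489,   1.9833, -37.0536,   0.0181,   0.0054,
         0.    ]), 'position': array([ 0.2146, -0.5867,  0.2308]), 'tool_rot': array([-3.1406,  0.0001,  0.3508]), 'force': array([ 0.75  , -0.4566,  0.6705]), 'moment': array([ 0.0401, -0.0622, -0.0456]), 'grip_width': 0.08523912413707599}
```

View pics/top0.png

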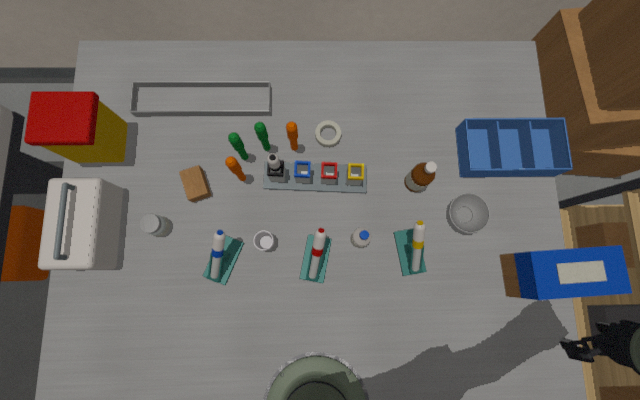

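View pics/side0.png

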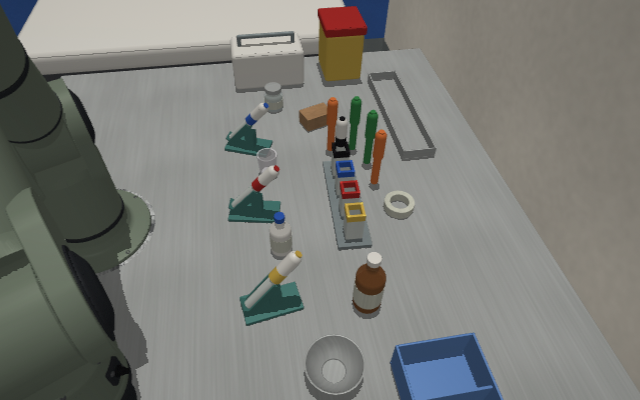

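Top view: applicators, dot to collar, are blue at (217,250), red at (318,250) and yellow at (418,243). Each leans +x (up in the image). Well rims are black (275,170), blue (303,170), red (329,172) and yellow (356,173). The green and orange standing rods at (235-295,125-170) are look-alikes with no matching collars on rests, so I'm leaving them alone. Next I'll segment the colours and triangulate.

```bash
cat > h.py <<'E'
import cv2, numpy as np
from scipy.optimize import least_squares
from workcell import vision
np.set_printoptions(precision=4,suppress=True)
CAM={n:vision.camera_model(n) for n in("top","side")}
def proj(n,P):
    m=CAM[n]; T=np.linalg.inv(m["T"]); c=np.atleast_2d(P)@T[:3,:3].T+T[:3,3]
    p=c@m["mtx"].T; return p[:,:2]/p[:,2:]
def ray(n,uv):
    m=CAM[n]; d=m["T"][:3,:3]@np.linalg.solve(m["mtx"],[*uv,1]); return m["T"][:3,3],d/np.linalg.norm(d)
def onz(n,uv,z):
    o,d=ray(n,uv); return o+d*(z-o[2])/d[2]
def tri(a,b):
    f=lambda P:np.r_[proj("top",P)[0]-a,proj("side",P)[0]-b]
    r=least_squares(f,[.5,0,.1]); return r.x,np.abs(r.fun).max()
def mask(img,col):
    h=cv2.cvtColor(img,cv2.COLOR_BGR2HSV)
    H,S,V=cv2.split(h); ok=(S>130)&(V>60)
    return ok&({"red":(H<6)|(H>174),"yellow":(H>18)&(H<32),"blue":(H>104)&(H<125)}[col])
def blobs(img,col,box):
    x0,y0,x1,y1=box; m=np.zeros(img.shape[:2],np.uint8); m[y0:y1,x0:x1]=mask(img,col)[y0:y1,x0:x1]
    n,l,s,c=cv2.connectedComponentsWithStats(m)
    return [(s[i,4],np.round(c[i],1),s[i,:4]) for i in range(1,n) if s[i,4]>4]
E
python3 - <<'E'
from h import *
t=cv2.imread("pics/top0.png");s=cv2.imread("pics/side0.png")
B={"red":((300,220,335,285),(245,160,285,200)),"yellow":((405,212,432,280),(262,245,306,290)),"blue":((203,222,235,285),(240,95,275,135))}
W={"red":((318,158,342,186),(336,178,364,202)),"yellow":((345,160,368,188),(342,200,370,224)),"blue":((292,158,314,184),(332,158,358,180))}
for c in B:
    print(c); 
    for D in(B,W):
        for n,i,b in(("top",t,D[c][0]),("side",s,D[c][1])): print(n,[(a,p.tolist(),r.tolist()) for a,p,r in blobs(i,c,b)])
E
python3 -c "
import cv2,numpy as np
t=cv2.imread('pics/top0.png');s=cv2.imread('pics/side0.png')
a=cv2.resize(t[145:290,195:435],None,fx=3.3,fy=3.3)[:,:800]
cv2.imwrite('pics/crop1.png',a[:600])
"
```

```text
red
top [(np.int32(19), [320.9, 230.0], [319, 228, 5, 5]), (np.int32(67), [316.7, 252.2], [312, 248, 11, 9])]
side [(np.int32(21), [276.2, 167.8], [274, 165, 5, 6]), (np.int32(85), [256.9, 185.3], [252, 179, 13, 12])]
top [(np.int32(153), [328.5, 170.1], [321, 162, 16, 17])]
side [(np.int32(263), [349.4, 189.1], [340, 180, 20, 19])]
yellow
top [(np.int32(22), [419.5, 222.4], [417, 221, 6, 4]), (np.int32(74), [417.5, 244.5], [412, 240, 12, 9])]
side [(np.int32(26), [298.2, 253.7], [296, 251, 6, 7]), (np.int32(138), [275.5, 276.6], [269, 268, 16, 16])]
top [(np.int32(163), [355.4, 171.2], [348, 163, 16, 17])]
side [(np.int32(279), [354.6, 211.8], [345, 203, 21, 19])]
blue
top [(np.int32(21), [219.7, 231.9], [217, 230, 6, 5]), (np.int32(65), [216.5, 253.8], [211, 250, 12, 8])]
side [(np.int32(16), [265.6, 104.8], [264, 103, 4, 5]), (np.int32(57), [249.8, 120.3], [246, 115, 10, 10])]
top [(np.int32(140), [301.7, 168.8], [294, 161, 16, 17])]
side [(np.int32(236), [344.8, 168.3], [336, 160, 19, 18])]
```

View pics/crop1.png

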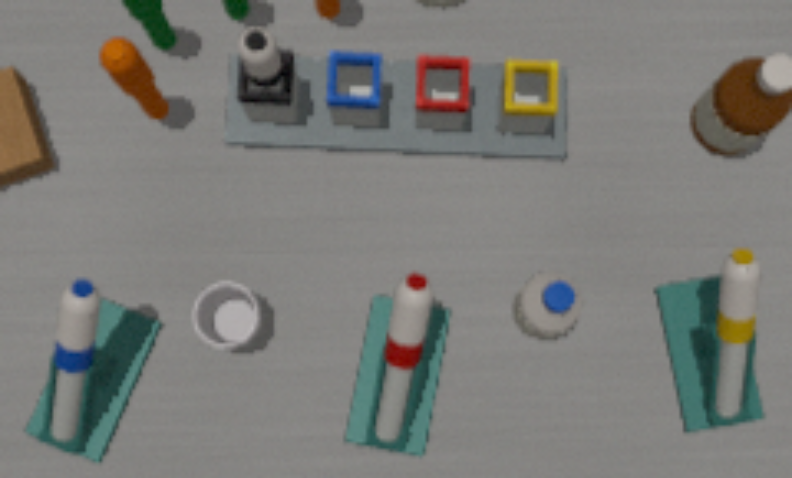

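The crop confirms the three targets: blue collar at top (217,254), red at (317,252), yellow at (418,245). The empty wells, left to right, are blue, red and yellow. Now the pose fit.

Run:
```python
from h import *
import json
D={"red":((320.9,230.0),(276.2,167.8),(316.7,252.2),(256.9,185.3)),
"yellow":((419.5,222.4),(298.2,253.7),(417.5,244.5),(275.5,276.6)),
"blue":((219.7,231.9),(265.6,104.8),(216.5,253.8),(249.8,120.3))}
t40=np.radians(40); out={}
def axis(y): return np.array([np.sin(t40)*np.cos(y),np.sin(t40)*np.sin(y),np.cos(t40)])
def surf(n,P,a,r=.015*np.pi/4):
    v=CAM[n]["T"][:3,3]-P; v/=np.linalg.norm(v); v-=a*(v@a); return P+r*v/np.linalg.norm(v)
for c,d in D.items():
    print(c,"tri dot",*tri(d[0],d[1]))
    def f(p,z=.025):
        F=np.array([p[0],p[1],z]); a=axis(p[2]); h=F+.179*a; k=F+.110*a
        return np.r_[proj("top",h)[0]-d[0],proj("side",h)[0]-d[1],proj("top",surf("top",k,a))[0]-d[2],proj("side",surf("side",k,a))[0]-d[3]]
    r=least_squares(f,[.38,0,0]); print(c,"foot",r.x[:2],"yaw",np.degrees(r.x[2]),"res px",r.fun)
    out[c]=dict(foot=[r.x[0],r.x[1],.025],yaw=r.x[2])
    # free check: height & yaw/tilt
    print("   head",np.r_[r.x[:2],.025]+.18*axis(r.x[2]))
# wells
img={n:cv2.imread(f"pics/{n}0.png") for n in("top","side")}
W={"red":((318,158,342,186),(336,178,364,202)),"yellow":((345,160,368,188),(342,200,370,224)),"blue":((292,158,314,184),(332,158,358,180))}
for c,b in W.items():
    P=[];
    for n,bx in zip(("top","side"),b):
        x0,y0,x1,y1=bx; m=np.zeros((400,640),np.uint8); m[y0:y1,x0:x1]=mask(img[n],c)[y0:y1,x0:x1]
        k,l,s,_=cv2.connectedComponentsWithStats(m); l=(l==1+s[1:,4].argmax())
        ys,xs=np.nonzero(l); pts=np.array([onz(n,(u,v),.097)[:2] for u,v in zip(xs,ys)],np.float32)
        (cx,cy),wh,ang=cv2.minAreaRect(pts); P.append((cx,cy)); print(c,n,np.array([cx,cy]),np.array(wh),ang)
    out["well_"+c]=np.mean(P,0).tolist()
print(out); json.dump(out,open("m.json","w"))
```

```text
red tri dot [ 0.465  -0.0178  0.1632] 0.08457894420791945
red foot [0.3521 0.0047] yaw -11.057339222949889 res px [-0.1893 -0.0081 -0.0995  0.2363  0.0495 -0.1875 -0.0609 -0.0231]
   head [ 0.4656 -0.0175  0.1629]
yellow tri dot [ 0.4808 -0.2696  0.1617] 0.09214025576204676
yellow foot [ 0.367  -0.2878] yaw 9.036424199871549 res px [ 0.0944 -0.0673 -0.1288 -0.0641 -0.0621 -0.0667  0.0257  0.0472]
   head [ 0.4813 -0.2696  0.1629]
blue tri dot [0.4642 0.235  0.1628] 0.09454333854671404
blue foot [0.358  0.2806] yaw -23.08955723647544 res px [-0.1353  0.1159 -0.2492  0.15    0.2655 -0.4379 -0.1182 -0.3247]
   head [0.4644 0.2352 0.1629]
red top [ 0.6394 -0.0435] [0.0418 0.0464] 88.54102325439453
red side [ 0.6394 -0.0514] [0.0587 0.0457] 86.6319351196289
yellow top [ 0.6355 -0.1189] [0.0421 0.0466] 88.17820739746094
yellow side [ 0.6353 -0.1257] [0.057 0.045] 85.6566162109375
blue top [0.6432 0.0315] [0.0416 0.0461] 89.35511016845703
blue side [0.6438 0.0225] [0.0603 0.045 ] 86.84008026123047
{'red': {'foot': [np.float64(0.35206056134578495), np.float64(0.004709471172311481), 0.025], 'yaw': np.float64(-0.19298697595038689)}, 'yellow': {'foot': [np.float64(0.36703433944221686), np.float64(-0.2877765122488306), 0.025], 'yaw': np.float64(0.1577153548946527)}, 'blue': {'foot': [np.float64(0.35796727511874515), np.float64(0.2806165452050348), 0.025], 'yaw': np.float64(-0.40298879660417936)}, 'well_red': [0.6393828094005585, -0.04748488776385784], 'well_yellow': [0.6354157626628876, -0.12230291217565536], 'well_blue': [0.6434988081455231, 0.02700740285217762]}
```

Run:
```python
from h import *
import json
BB={"red":((321,162,16,17),(340,180,20,19)),"yellow":((348,163,16,17),(345,203,21,19)),"blue":((294,161,16,17),(336,160,19,18))}
off={"blue":1,"red":0,"yellow":-1}
def ctr(p,c): return p[:2]+.075*off[c]*np.array([-np.sin(p[2]),np.cos(p[2])])
def f(p):
    R=np.array([[np.cos(p[2]),-np.sin(p[2])],[np.sin(p[2]),np.cos(p[2])]]); r=[]
    for c,b in BB.items():
        q=np.array([[x,y] for x in(-1,1) for y in(-1,1)])*p[4]/2@R.T+ctr(p,c)
        P=np.array([[*k,z] for k in q for z in(.097,.097-p[3])])
        for n,(x,y,w,h) in zip(("top","side"),b):
            u=proj(n,P); r+=list(u.min(0)-(x-.5,y-.5))+list(u.max(0)-(x+w-.5,y+h-.5))
    return np.array(r)
r=least_squares(f,[.639,-.047,.05,.006,.042]); print(r.x,np.round(r.fun,1))
m=json.load(open("m.json"))
for c in BB: m["well_"+c]=ctr(r.x,c).tolist(); print(c,ctr(r.x,c))
m["rackyaw"]=r.x[2]; json.dump(m,open("m.json","w"))
```

```text
[ 0.6418 -0.0439 -0.0539  0.0179  0.0424] [ 0.1  0.  -0.1 -0.1  0.1  0.5  0.2 -0.  -0.4  0.1 -0.3  0.  -0.2 -0.5
  0.1  0.3  0.2 -0.1  0.2 -0.2 -0.2  0.3 -0.1 -0.3]
red [ 0.6418 -0.0439]
yellow [ 0.6378 -0.1188]
blue [0.6459 0.031 ]
```

```bash
cat > plan.py <<'E'
import sys,json
from h import *
from scipy.spatial.transform import Rotation as Ro
from workcell import bot
m=json.load(open("m.json")); t40=np.radians(40)
def tool(yaw,th,flip):
    return Ro.from_euler("z",yaw+np.pi*flip)*Ro.from_euler("y",-th if flip else th)*Ro.from_euler("x",np.pi)
def targets(c,flip,wyaw):
    y=m[c]["yaw"]; a=np.array([np.sin(t40)*np.cos(y),np.sin(t40)*np.sin(y),np.cos(t40)]); F=np.array(m[c]["foot"])
    R=tool(y,t40,flip); U=tool(wyaw,0,flip); w=np.array(m["well_"+c])
    D=F+.231*a
    return {"P":(np.r_[(F+.25*a)[:2],.30],R),"A":(F+.205*a,R),"B":(F+.131*a,R),"D":(D,R),
     "L":(np.r_[D[:2],.33],U),"E":(np.r_[w,.33],U),"E2":(np.r_[w,.27],U),"F":(np.r_[w,.151],U),"H":(np.r_[w,.34],U)}
def chain(c,flip,wyaw,names):
    s=bot.observe(); p=np.array(s["position"]); R=Ro.from_euler("xyz",s["tool_rot"]); T=targets(c,flip,wyaw)
    print("now",p,np.array(s["tool_rot"]),"q",np.array(s["qpos"]),"grip",s["grip_width"],"F",np.array(s["force"]),s["clock"])
    for n in names.split():
        q,Q=T[n]; sl=np.round(R.inv().apply(q-p)*100,1); tu=np.round((R.inv()*Q).as_rotvec(degrees=True),1)
        print(n,"slide",sl.tolist(),"turn",tu.tolist(),"target",q,Q.as_euler("xyz"))
        p=p+R.apply(sl/100); R=R*Ro.from_rotvec(tu,degrees=True)
if __name__=="__main__": chain(sys.argv[1],int(sys.argv[2]),float(sys.argv[3]),sys.argv[4])
E
python3 plan.py yellow 0 0 "P A B D L E E2 F H"
python3 -c "
from h import *
for n,uv,z in(('gel',(364,236),.125),('spray',(431,167),.17),('bowl',(468,214),.04),('cup',(263,240),.07),('orange',(232,160),.18),('green',(236,138),.18),('green2',(261,128),.18),('orange2',(291,127),.18)): print(n,onz('top',uv,z))"
```

```text
now [ 0.2146 -0.5867  0.2308] [-3.1406  0.0001  0.3508] q [ 1.1498  0.5219 -0.0363  1.5999  0.0212  1.0211 -0.1128] grip 0.08523912413707599 F [ 0.75   -0.4566  0.6705] 0.1
P slide [40.4, -19.8, -6.9] turn [3.8, -39.9, 10.6] target [ 0.5257 -0.2625  0.3   ] [3.1416 0.6981 0.1577]
A slide [5.3, 0.1, 10.9] turn [0.0, 0.0, 0.0] target [ 0.4972 -0.2671  0.182 ] [3.1416 0.6981 0.1577]
B slide [0.0, -0.0, 7.4] turn [0.0, 0.0, 0.0] target [ 0.4502 -0.2746  0.1254] [3.1416 0.6981 0.1577]
D slide [0.0, -0.0, -10.0] turn [0.0, 0.0, 0.0] target [ 0.5137 -0.2645  0.202 ] [3.1416 0.6981 0.1577]
L slide [-8.2, -0.0, -9.8] turn [3.2, 40.0, 8.7] target [ 0.5137 -0.2645  0.33  ] [3.1416 0.     0.    ]
E slide [12.4, -14.6, 0.0] turn [-0.0, -0.0, -0.0] target [ 0.6378 -0.1188  0.33  ] [3.1416 0.     0.    ]
E2 slide [-0.0, -0.0, 6.0] turn [-0.0, -0.0, -0.0] target [ 0.6378 -0.1188  0.27  ] [3.1416 0.     0.    ]
F slide [-0.0, -0.0, 11.9] turn [-0.0, -0.0, -0.0] target [ 0.6378 -0.1188  0.151 ] [3.1416 0.     0.    ]
H slide [-0.0, -0.0, -18.9] turn [-0.0, -0.0, -0.0] target [ 0.6378 -0.1188  0.34  ] [3.1416 0.     0.    ]
gel [ 0.4516 -0.1314  0.125 ]
spray [ 0.6242 -0.3075  0.17  ]
bowl [ 0.5186 -0.4487  0.04  ]
cup [0.4503 0.1391 0.07  ]
orange [0.6453 0.2061 0.18  ]
green [0.7044 0.1976 0.18  ]
green2 [0.7312 0.1337 0.18  ]
orange2 [0.7334 0.0559 0.18  ]
```

arm_command(
  gripper=[5.5,5.5,5.5,5.5,5.5],
  slide=[
    [6,-3,-2],
    [12,-6,-4],
    [18,-9,-6],
    [24,-12,-7],
    [28,-14,-7],
  ],
  turn=[
    [0.4,-6,1],
    [1,-12,3],
    [2,-20,5],
    [2.5,-26,7],
    [3,-30,8],
  ],
  force=40,
)

```text
clock: 0.72
position: [0.4202, -0.369, 0.3003]
tool_rot: [-3.126, 0.528, 0.212]
force: [0.7, -1.3, -0.6]
grip_width: 0.0551
```

```bash
python3 plan.py yellow 0 0 "P A B D L E E2 F H"
```

```text
now [ 0.4202 -0.369   0.3003] [-3.1265  0.5284  0.2122] q [ 0.4117  0.5826  0.044   1.4314  0.2801  1.5659 -0.9731] grip 0.0551376896152734 F [ 0.6546 -1.3189 -0.5594] 0.725
P slide [10.9, -8.3, -6.2] turn [0.9, -9.7, 2.6] target [ 0.5257 -0.2625  0.3   ] [3.1416 0.6981 0.1577]
A slide [5.3, 0.0, 10.9] turn [0.0, -0.0, 0.0] target [ 0.4972 -0.2671  0.182 ] [3.1416 0.6981 0.1577]
B slide [0.0, 0.0, 7.4] turn [0.0, -0.0, 0.0] target [ 0.4502 -0.2746  0.1254] [3.1416 0.6981 0.1577]
D slide [0.0, 0.0, -10.0] turn [0.0, -0.0, 0.0] target [ 0.5137 -0.2645  0.202 ] [3.1416 0.6981 0.1577]
L slide [-8.2, 0.0, -9.8] turn [3.2, 39.9, 8.7] target [ 0.5137 -0.2645  0.33  ] [3.1416 0.     0.    ]
E slide [12.4, -14.5, 0.0] turn [-0.0, 0.0, -0.0] target [ 0.6378 -0.1188  0.33  ] [3.1416 0.     0.    ]
E2 slide [0.0, -0.0, 6.0] turn [-0.0, 0.0, -0.0] target [ 0.6378 -0.1188  0.27  ] [3.1416 0.     0.    ]
F slide [0.0, -0.0, 11.9] turn [-0.0, 0.0, -0.0] target [ 0.6378 -0.1188  0.151 ] [3.1416 0.     0.    ]
H slide [0.0, -0.0, -18.9] turn [-0.0, 0.0, -0.0] target [ 0.6378 -0.1188  0.34  ] [3.1416 0.     0.    ]
```

arm_command(
  gripper=[5.5,5.5,5.5,5.5,5.5],
  slide=[
    [4,-3,-2],
    [8,-6,-4.5],
    [10.9,-8.3,-6.2],
    [10.9,-8.3,-6.2],
    [10.9,-8.3,-6.2],
  ],
  turn=[
    [0.4,-4,1],
    [0.7,-8,2],
    [0.9,-9.7,2.6],
    [0.9,-9.7,2.6],
    [0.9,-9.7,2.6],
  ],
)

```text
clock: 1.35
position: [0.524, -0.2649, 0.2998]
tool_rot: [-3.141, 0.696, 0.158]
force: [0.9, -0.7, 1.1]
grip_width: 0.0551
```

arm_command(
  gripper=[5.5,5.5,5.5,5.5,5.5],
  slide=[
    [2,0,4],
    [4,0,8],
    [5.3,0,10.9],
    [5.3,0,10.9],
    [5.3,0,10.9],
  ],
  turn=[
    [0,0,0],
    [0,0,0],
    [0,0,0],
    [0,0,0],
    [0,0,0],
  ],
)

```text
clock: 1.98
position: [0.496, -0.2696, 0.184]
tool_rot: [-3.141, 0.694, 0.157]
force: [1.0, -0.1, 0.6]
grip_width: 0.0552
```

```bash
python3 plan.py yellow 0 0 "A B D L"
python3 - <<'E'
from h import *
s=vision.grab_frame("side");t=vision.grab_frame("top")
a=cv2.resize(s[200:330,200:400],(600,390));b=cv2.resize(t[170:300,330:530],(600,390))
cv2.imwrite("pics/c2.png",cv2.resize(np.hstack([a,b]),(800,260)))
E
```

```text
now [ 0.496  -0.2696  0.184 ] [-3.1415  0.6936  0.157 ] q [ 0.2285  0.8376  0.03    1.3397  0.2374  1.6123 -1.2279] grip 0.05516793354829306 F [ 1.0281 -0.139   0.5972] 1.975
A slide [0.2, -0.2, 0.1] turn [-0.0, -0.3, -0.0] target [ 0.4972 -0.2671  0.182 ] [3.1416 0.6981 0.1577]
B slide [0.0, -0.0, 7.4] turn [-0.0, 0.0, -0.0] target [ 0.4502 -0.2746  0.1254] [3.1416 0.6981 0.1577]
D slide [0.0, -0.0, -10.0] turn [-0.0, 0.0, -0.0] target [ 0.5137 -0.2645  0.202 ] [3.1416 0.6981 0.1577]
L slide [-8.2, -0.0, -9.9] turn [3.1, 40.0, 8.6] target [ 0.5137 -0.2645  0.33  ] [3.1416 0.     0.    ]
```

View pics/c2.png

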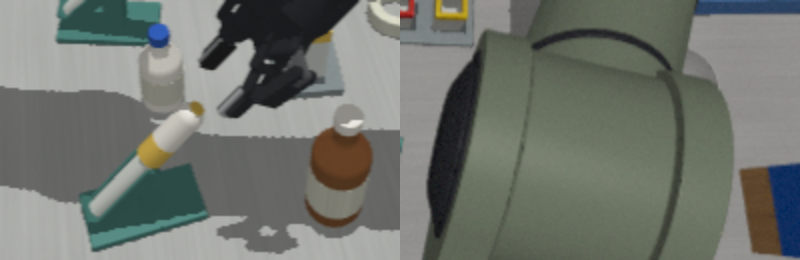

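The crop shows the open fingers straddling the line of the yellow rod, just beyond its dot at crop pixel (195,108), and clear of both bottles. Descending with a 2 mm correction.

arm_command(
  gripper=[5.5,5.5,5.5,5.5,5.5],
  slide=[
    [0.2,-0.2,0.1],
    [0.2,-0.2,3],
    [0.2,-0.2,6],
    [0.2,-0.2,7.5],
    [0.2,-0.2,7.5],
  ],
  turn=[
    [0,-0.3,0],
    [0,-0.3,0],
    [0,-0.3,0],
    [0,-0.3,0],
    [0,-0.3,0],
  ],
)

```text
clock: 2.7
position: [0.4493, -0.2741, 0.1235]
tool_rot: [-3.14, 0.701, 0.159]
force: [0.2, 0.5, -0.2]
grip_width: 0.055
```

arm_command(
  gripper=[2,2,2,2,2],
  slide=[
    [0,0,0],
    [0,0,0],
    [0,0,0],
    [0,0,0],
    [0,0,0],
  ],
  turn=[
    [0,0,0],
    [0,0,0],
    [0,0,0],
    [0,0,0],
    [0,0,0],
  ],
)

```text
clock: 3.32
position: [0.4505, -0.274, 0.1242]
tool_rot: [-3.141, 0.699, 0.159]
force: [3.6, 0.6, 7.0]
grip_width: 0.0295
```

```bash
python3 plan.py yellow 0 0 "B D L E E2 F H"
```

```text
now [ 0.4505 -0.274   0.1242] [-3.1412  0.6986  0.1588] q [ 0.2496  0.8517  0.0275  1.4961  0.2544  1.4477 -1.2549] grip 0.02948278828351531 F [3.6379 0.6106 7.0246] 3.325
B slide [-0.1, 0.0, -0.1] turn [0.0, 0.0, 0.0] target [ 0.4502 -0.2746  0.1254] [3.1416 0.6981 0.1577]
D slide [-0.0, 0.0, -10.0] turn [0.0, 0.0, 0.0] target [ 0.5137 -0.2645  0.202 ] [3.1416 0.6981 0.1577]
L slide [-8.2, 0.0, -9.8] turn [3.2, 39.9, 8.7] target [ 0.5137 -0.2645  0.33  ] [3.1416 0.     0.    ]
E slide [12.4, -14.5, -0.0] turn [-0.0, 0.0, -0.0] target [ 0.6378 -0.1188  0.33  ] [3.1416 0.     0.    ]
E2 slide [-0.0, -0.0, 6.0] turn [-0.0, 0.0, -0.0] target [ 0.6378 -0.1188  0.27  ] [3.1416 0.     0.    ]
F slide [-0.0, 0.0, 11.9] turn [-0.0, 0.0, -0.0] target [ 0.6378 -0.1188  0.151 ] [3.1416 0.     0.    ]
H slide [-0.0, -0.0, -18.9] turn [-0.0, 0.0, -0.0] target [ 0.6378 -0.1188  0.34  ] [3.1416 0.     0.    ]
```

Gripped at 29.5 mm, matching the 30 mm head. Withdrawing along the axis, then turning upright.

arm_command(
  gripper=[2,2,2,2,2],
  slide=[
    [0,0,-1.5],
    [0,0,-4],
    [0,0,-7],
    [0,0,-10],
    [0,0,-10],
  ],
  turn=[
    [0,0,0],
    [0,0,0],
    [0,0,0],
    [0,0,0],
    [0,0,0],
  ],
)

```text
clock: 3.95
position: [0.515, -0.2636, 0.2014]
tool_rot: [-3.141, 0.697, 0.159]
force: [0.0, -0.1, -2.4]
grip_width: 0.029
```

arm_command(
  gripper=[2,2,2,2,2],
  slide=[
    [-2,0,-3],
    [-5,0,-6],
    [-7,0,-8.5],
    [-8.2,0,-9.8],
    [-8.2,0,-9.8],
  ],
  turn=[
    [0.5,6,1],
    [1.3,16,3],
    [2,26,5],
    [2.8,35,7],
    [3.2,39.9,8.7],
  ],
)

```text
clock: 4.58
position: [0.5126, -0.2651, 0.3298]
tool_rot: [3.141, -0.004, -0.004]
force: [1.2, -0.1, -1.7]
grip_width: 0.0287
```

```bash
python3 plan.py yellow 0 0 "L E E2 F H"
python3 - <<'E'
from h import *
s=vision.grab_frame("side")
cv2.imwrite("pics/c3.png",cv2.resize(s[100:330,200:460],(780,690))[:600])
E
```

```text
now [ 0.5126 -0.2651  0.3298] [ 3.1414 -0.0035 -0.0039] q [ 0.3931  0.3543 -0.0244  1.6045  0.008   1.1795 -1.2075] grip 0.02873977421683209 F [ 1.2313 -0.0908 -1.7288] 4.575
L slide [0.1, -0.1, -0.0] turn [0.0, -0.2, -0.2] target [ 0.5137 -0.2645  0.33  ] [3.1416 0.     0.    ]
E slide [12.4, -14.5, -0.0] turn [0.0, -0.0, -0.0] target [ 0.6378 -0.1188  0.33  ] [3.1416 0.     0.    ]
E2 slide [0.0, -0.0, 6.0] turn [0.0, -0.0, -0.0] target [ 0.6378 -0.1188  0.27  ] [3.1416 0.     0.    ]
F slide [0.0, -0.0, 11.9] turn [0.0, -0.0, -0.0] target [ 0.6378 -0.1188  0.151 ] [3.1416 0.     0.    ]
H slide [0.0, -0.0, -18.9] turn [0.0, -0.0, -0.0] target [ 0.6378 -0.1188  0.34  ] [3.1416 0.     0.    ]
```

View pics/c3.png

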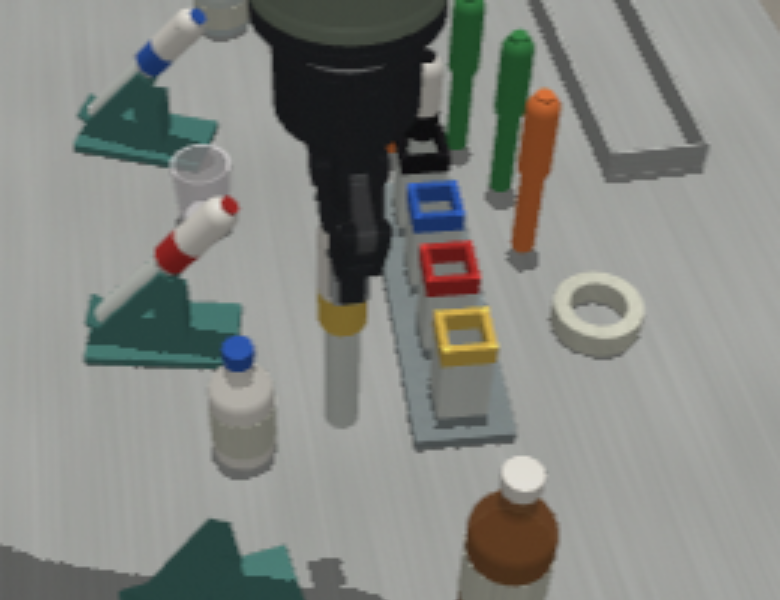

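The side crop shows the yellow rod held upright, with its collar at (342,312) just below the fingertips and its foot at (342,420). The rest is empty. Moving over the well.

arm_command(
  gripper=[2,2,2,2,2],
  slide=[
    [2,-2.5,0],
    [6,-7,0],
    [10,-11.5,0],
    [12.5,-14.6,0],
    [12.5,-14.6,0],
  ],
  turn=[
    [0,-0.2,-0.2],
    [0,-0.2,-0.2],
    [0,-0.2,-0.2],
    [0,-0.2,-0.2],
    [0,-0.2,-0.2],
  ],
)

```text
clock: 5.25
position: [0.6396, -0.1145, 0.3258]
tool_rot: [-3.139, 0.01, 0.008]
force: [-0.6, -0.5, -1.1]
grip_width: 0.0288
```

arm_command(
  gripper=[2,2,2,2],
  slide=[
    [0,0,2],
    [0,0,4.5],
    [0,0,6],
    [0,0,6],
  ],
  turn=[
    [0,0,0],
    [0,0,0],
    [0,0,0],
    [0,0,0],
  ],
)

```text
clock: 5.75
position: [0.6376, -0.1185, 0.2666]
tool_rot: [-3.14, 0.009, 0.002]
force: [1.1, 0.7, 0.0]
grip_width: 0.029
```

```bash
python3 plan.py yellow 0 0 "E2 F H"
python3 - <<'E'
from h import *
s=vision.grab_frame("side")
c=np.array([[.6378,-.1188,z] for z in(.097,.136,.26)]); print(proj("side",c)) # well centre, expected foot, collar top
p=proj("side",c)[1].astype(int)
cv2.imwrite("pics/c4.png",cv2.resize(s[p[1]-70:p[1]+60,p[0]-60:p[0]+60],(540,585)))
print(p)
E
```

```text
now [ 0.6376 -0.1185  0.2666] [-3.1404  0.0087  0.0025] q [ 0.1402  0.5339 -0.0736  1.4816  0.0408  1.1363 -1.5091] grip 0.028960774359520665 F [1.0892 0.658  0.0002] 5.75
E2 slide [0.0, 0.0, -0.3] turn [-0.1, 0.5, 0.1] target [ 0.6378 -0.1188  0.27  ] [3.1416 0.     0.    ]
F slide [0.0, 0.0, 11.9] turn [0.0, 0.0, 0.0] target [ 0.6378 -0.1188  0.151 ] [3.1416 0.     0.    ]
H slide [0.0, 0.0, -18.9] turn [0.0, 0.0, 0.0] target [ 0.6378 -0.1188  0.34  ] [3.1416 0.     0.    ]
[[355.0626 209.3454]
 [356.3654 198.207 ]
 [361.0301 158.323 ]]
[356 198]
```

View pics/c4.png

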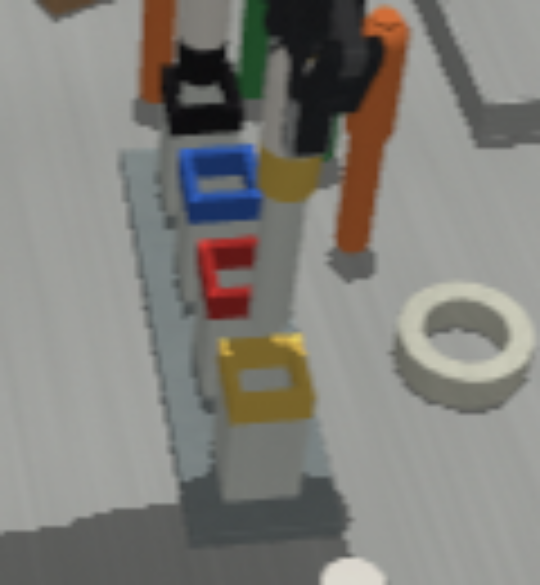

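The crop shows the yellow rod upright, with its foot at about (272,335) on the predicted column (270), over the yellow rim. Inserting in two stages.

arm_command(
  gripper=[2,2,2,2,2],
  slide=[
    [0,0,1],
    [0,0,2.5],
    [0,0,4],
    [0,0,6],
    [0,0,6],
  ],
  turn=[
    [0,0.5,0],
    [0,0.5,0],
    [0,0.5,0],
    [0,0.5,0],
    [0,0.5,0],
  ],
)

```text
clock: 6.42
position: [0.637, -0.1179, 0.2057]
tool_rot: [-3.14, 0.001, 0.003]
force: [0.7, 0.5, -0.6]
grip_width: 0.0291
```

```bash
python3 plan.py yellow 0 0 "F H"
```

```text
now [ 0.637  -0.1179  0.2057] [-3.14    0.0006  0.003 ] q [ 0.142   0.5846 -0.0761  1.5578  0.048   1.0017 -1.5153] grip 0.029147696075449953 F [ 0.6694  0.5055 -0.601 ] 6.425
F slide [0.1, 0.1, 5.5] turn [-0.1, 0.0, 0.2] target [ 0.6378 -0.1188  0.151 ] [3.1416 0.     0.    ]
H slide [-0.0, 0.0, -18.9] turn [0.0, 0.0, -0.0] target [ 0.6378 -0.1188  0.34  ] [3.1416 0.     0.    ]
```

arm_command(
  gripper=[2,2,2,2,2],
  slide=[
    [0.1,0.1,2],
    [0.1,0.1,3.5],
    [0.1,0.1,5],
    [0.1,0.1,5.4],
    [0.1,0.1,5.4],
  ],
  turn=[
    [0,0,0],
    [0,0,0],
    [0,0,0],
    [0,0,0],
    [0,0,0],
  ],
)

```text
clock: 7.05
position: [0.6391, -0.119, 0.1536]
tool_rot: [-3.14, -0.002, 0.003]
force: [-0.3, 0.2, -1.4]
grip_width: 0.0291
```

arm_command(
  gripper=[5,5,5,5,5],
  slide=[
    [0,0,0],
    [0,0,0],
    [0,0,0],
    [0,0,0],
    [0,0,0],
  ],
  turn=[
    [0,0,0],
    [0,0,0],
    [0,0,0],
    [0,0,0],
    [0,0,0],
  ],
)

```text
clock: 7.68
position: [0.639, -0.119, 0.1536]
tool_rot: [-3.14, -0.002, 0.003]
force: [-0.1, 0.5, 0.3]
grip_width: 0.0503
```

```bash
python3 plan.py yellow 0 0 "F H"
```

```text
now [ 0.639  -0.119   0.1536] [-3.1404 -0.0024  0.0028] q [ 0.1428  0.6436 -0.0754  1.5982  0.056   0.8996 -1.5203] grip 0.050254459454265675 F [-0.1353  0.4594  0.2534] 7.675
F slide [-0.1, -0.0, 0.3] turn [-0.1, -0.1, 0.2] target [ 0.6378 -0.1188  0.151 ] [3.1416 0.     0.    ]
H slide [-0.0, -0.0, -18.9] turn [0.0, -0.0, -0.0] target [ 0.6378 -0.1188  0.34  ] [3.1416 0.     0.    ]
```

arm_command(
  gripper=[5,5,5,5,5],
  slide=[
    [0,0,-3],
    [0,0,-8],
    [0,0,-14],
    [0,0,-19],
    [0,0,-19],
  ],
  turn=[
    [0,0,0],
    [0,0,0],
    [0,0,0],
    [0,0,0],
    [0,0,0],
  ],
)

```text
clock: 8.3
position: [0.6398, -0.1194, 0.3478]
tool_rot: [-3.141, -0.009, 0.003]
force: [0.2, 0.2, -1.1]
grip_width: 0.0497
```

```bash
sed -i 's/R=tool(y,t40,flip); U/R=tool(y,t40,0)*Ro.from_euler("z",-flip,degrees=True); U/; s/U=tool(wyaw,0,flip)/U=tool(wyaw,0,0)/' plan.py; python3 plan.py red 0 0 "P A B D L E E2 F H"
python3 - <<'E'
from h import *
s=vision.grab_frame("side")
cv2.imwrite("pics/c5.png",cv2.resize(s[110:260,230:430],(800,600)))
E
```

```text
now [ 0.6398 -0.1194  0.3478] [-3.1411 -0.0087  0.0027] q [ 0.1394  0.473  -0.0708  1.3758  0.0324  1.2852 -1.5006] grip 0.04970517025288983 F [ 0.1693  0.1596 -1.1041] 8.3
P slide [-13.0, -9.4, 4.7] turn [3.8, -40.4, 10.8] target [ 0.5098 -0.0261  0.3   ] [ 3.1416  0.6981 -0.193 ]
A slide [5.3, 0.0, 10.9] turn [0.0, 0.0, -0.0] target [ 0.4814 -0.0206  0.182 ] [ 3.1416  0.6981 -0.193 ]
B slide [0.0, 0.0, 7.4] turn [0.0, 0.0, -0.0] target [ 0.4347 -0.0114  0.1254] [ 3.1416  0.6981 -0.193 ]
D slide [0.0, 0.0, -10.0] turn [0.0, 0.0, -0.0] target [ 0.4978 -0.0238  0.202 ] [ 3.1416  0.6981 -0.193 ]
L slide [-8.2, 0.0, -9.8] turn [-3.8, 39.9, -10.6] target [ 0.4978 -0.0238  0.33  ] [3.1416 0.     0.    ]
E slide [14.4, 2.1, -0.0] turn [-0.0, 0.0, -0.0] target [ 0.6418 -0.0439  0.33  ] [3.1416 0.     0.    ]
E2 slide [0.0, -0.0, 6.0] turn [-0.0, 0.0, -0.0] target [ 0.6418 -0.0439  0.27  ] [3.1416 0.     0.    ]
F slide [0.0, -0.0, 11.9] turn [-0.0, 0.0, -0.0] target [ 0.6418 -0.0439  0.151 ] [3.1416 0.     0.    ]
H slide [0.0, -0.0, -18.9] turn [-0.0, 0.0, -0.0] target [ 0.6418 -0.0439  0.34  ] [3.1416 0.     0.    ]
```

View pics/c5.png

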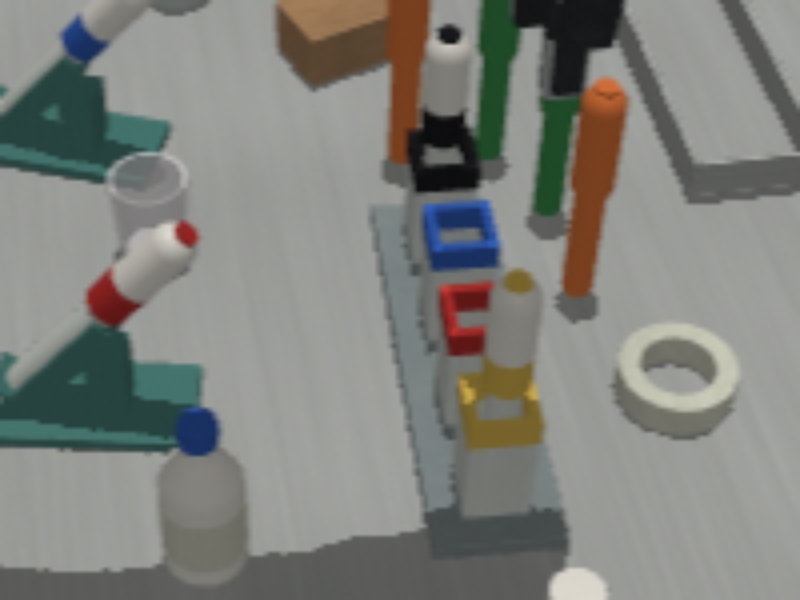

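Yellow stands fully down in the yellow well (head (515,300), rim (500,400) in the crop), and nothing else has moved. Now red.

arm_command(
  gripper=[5.5,5.5,5.5,5.5,5.5],
  slide=[
    [-2,-1.5,0],
    [-5.5,-4,1],
    [-9,-6.5,2.5],
    [-12,-8.5,4],
    [-13,-9.4,4.7],
  ],
  turn=[
    [0.6,-6,1.6],
    [1.5,-16,4.3],
    [2.4,-26,7],
    [3.3,-36,9.6],
    [3.8,-40.4,10.8],
  ],
)

```text
clock: 8.98
position: [0.507, -0.0245, 0.294]
tool_rot: [3.138, 0.714, -0.195]
force: [-0.1, -0.4, 0.6]
grip_width: 0.0551
```

arm_command(
  gripper=[5.5,5.5,5.5,5.5,5.5],
  slide=[
    [0,0,0],
    [2,0,4],
    [4,0,8],
    [5.3,0,10.9],
    [5.3,0,10.9],
  ],
  turn=[
    [0,0,0],
    [0,0,0],
    [0,0,0],
    [0,0,0],
    [0,0,0],
  ],
)

```text
clock: 9.6
position: [0.4781, -0.0203, 0.1784]
tool_rot: [3.139, 0.706, -0.194]
force: [-0.2, 0.1, 0.1]
grip_width: 0.055
```

```bash
python3 plan.py red 0 0 "A B D L E E2 F H"
```

```text
now [ 0.4781 -0.0203  0.1784] [ 3.1394  0.7057 -0.1939] q [ 0.0416  0.7665 -0.0647  1.5098 -0.092   1.5595 -1.7509] grip 0.05498782089204195 F [-0.2247  0.1413  0.125 ] 9.6
A slide [0.0, -0.0, -0.5] turn [0.1, 0.4, -0.0] target [ 0.4814 -0.0206  0.182 ] [ 3.1416  0.6981 -0.193 ]
B slide [0.0, -0.0, 7.4] turn [-0.0, 0.0, -0.0] target [ 0.4347 -0.0114  0.1254] [ 3.1416  0.6981 -0.193 ]
D slide [0.0, -0.0, -10.0] turn [-0.0, 0.0, -0.0] target [ 0.4978 -0.0238  0.202 ] [ 3.1416  0.6981 -0.193 ]
L slide [-8.2, -0.0, -9.8] turn [-3.9, 39.9, -10.6] target [ 0.4978 -0.0238  0.33  ] [3.1416 0.     0.    ]
E slide [14.4, 2.0, -0.0] turn [0.1, 0.0, -0.0] target [ 0.6418 -0.0439  0.33  ] [3.1416 0.     0.    ]
E2 slide [-0.0, -0.0, 6.0] turn [-0.0, 0.0, -0.0] target [ 0.6418 -0.0439  0.27  ] [3.1416 0.     0.    ]
F slide [-0.0, -0.0, 11.9] turn [-0.0, 0.0, -0.0] target [ 0.6418 -0.0439  0.151 ] [3.1416 0.     0.    ]
H slide [-0.0, -0.0, -18.9] turn [-0.0, 0.0, -0.0] target [ 0.6418 -0.0439  0.34  ] [3.1416 0.     0.    ]
```

arm_command(
  gripper=[5.5,5.5,5.5,5.5,5.5],
  slide=[
    [0,0,0.5],
    [0,0,3],
    [0,0,5.5],
    [0,0,6.9],
    [0,0,6.9],
  ],
  turn=[
    [0,0.4,0],
    [0,0.4,0],
    [0,0.4,0],
    [0,0.4,0],
    [0,0.4,0],
  ],
)

```text
clock: 10.22
position: [0.435, -0.0115, 0.1269]
tool_rot: [3.14, 0.697, -0.194]
force: [-0.8, -0.4, 0.3]
grip_width: 0.0551
```

arm_command(
  gripper=[2,2,2,2,2],
  slide=[
    [0,0,0],
    [0,0,0],
    [0,0,0],
    [0,0,0],
    [0,0,0],
  ],
  turn=[
    [0,0,0],
    [0,0,0],
    [0,0,0],
    [0,0,0],
    [0,0,0],
  ],
)

```text
clock: 10.85
position: [0.4358, -0.0114, 0.1271]
tool_rot: [3.14, 0.696, -0.194]
force: [4.2, -0.7, 5.7]
grip_width: 0.0293
```

```bash
python3 plan.py red 0 0 "B D L E"
```

```text
now [ 0.4358 -0.0114  0.1271] [ 3.1404  0.6961 -0.194 ] q [ 0.0378  0.7718 -0.076   1.6635 -0.0938  1.3901 -1.7502] grip 0.029268765791348506 F [ 4.1949 -0.7439  5.7272] 10.85
B slide [0.0, 0.0, 0.2] turn [0.0, -0.1, -0.0] target [ 0.4347 -0.0114  0.1254] [ 3.1416  0.6981 -0.193 ]
D slide [0.0, 0.0, -10.0] turn [0.0, -0.0, -0.0] target [ 0.4978 -0.0238  0.202 ] [ 3.1416  0.6981 -0.193 ]
L slide [-8.2, 0.0, -9.8] turn [-3.8, 39.9, -10.6] target [ 0.4978 -0.0238  0.33  ] [3.1416 0.     0.    ]
E slide [14.4, 2.0, 0.0] turn [0.0, -0.0, -0.0] target [ 0.6418 -0.0439  0.33  ] [3.1416 0.     0.    ]
```

arm_command(
  gripper=[2,2,2,2,2],
  slide=[
    [0,0,-1.5],
    [0,0,-4],
    [0,0,-7],
    [0,0,-10],
    [0,0,-10],
  ],
  turn=[
    [0,0,0],
    [0,0,0],
    [0,0,0],
    [0,0,0],
    [0,0,0],
  ],
)

```text
clock: 11.48
position: [0.4997, -0.024, 0.2046]
tool_rot: [3.14, 0.695, -0.194]
force: [0.1, -0.4, -1.6]
grip_width: 0.0291
```

arm_command(
  gripper=[2,2,2,2,2],
  slide=[
    [-2,0,-3],
    [-5,0,-6],
    [-7,0,-8.5],
    [-8.2,0,-9.8],
    [-8.2,0,-9.8],
  ],
  turn=[
    [-0.6,6,-1.6],
    [-1.5,16,-4.2],
    [-2.5,26,-6.9],
    [-3.4,35,-9.3],
    [-3.8,39.9,-10.6],
  ],
)

```text
clock: 12.1
position: [0.4976, -0.0233, 0.3328]
tool_rot: [3.141, -0.007, 0.001]
force: [1.2, -0.7, -1.7]
grip_width: 0.0292
```

```bash
python3 plan.py red 0 0 "E E2 F H"
```

```text
now [ 0.4976 -0.0233  0.3328] [ 3.1406 -0.0073  0.0013] q [ 0.0142  0.2134 -0.1049  1.7916  0.0263  1.1306 -1.669 ] grip 0.02919776175715144 F [ 1.1823 -0.6677 -1.6509] 12.1
E slide [14.4, 2.1, 0.4] turn [0.1, -0.4, 0.1] target [ 0.6418 -0.0439  0.33  ] [3.1416 0.     0.    ]
E2 slide [0.0, -0.0, 6.0] turn [-0.0, -0.0, -0.0] target [ 0.6418 -0.0439  0.27  ] [3.1416 0.     0.    ]
F slide [0.0, -0.0, 11.9] turn [-0.0, -0.0, -0.0] target [ 0.6418 -0.0439  0.151 ] [3.1416 0.     0.    ]
H slide [0.0, -0.0, -18.9] turn [-0.0, -0.0, -0.0] target [ 0.6418 -0.0439  0.34  ] [3.1416 0.     0.    ]
```

arm_command(
  gripper=[2,2,2,2,2],
  slide=[
    [3,0.4,0.4],
    [7,1,0.4],
    [11.5,1.7,0.4],
    [14.4,2.1,0.4],
    [14.4,2.1,0.4],
  ],
  turn=[
    [0,-0.4,0],
    [0,-0.4,0],
    [0,-0.4,0],
    [0,-0.4,0],
    [0,-0.4,0],
  ],
)

```text
clock: 12.72
position: [0.6427, -0.0447, 0.3254]
tool_rot: [3.141, 0.009, -0.0]
force: [0.3, 0.9, -0.8]
grip_width: 0.0291
```

arm_command(
  gripper=[2,2,2,2],
  slide=[
    [0,0,2],
    [0,0,4.5],
    [0,0,6],
    [0,0,6],
  ],
  turn=[
    [0,0,0],
    [0,0,0],
    [0,0,0],
    [0,0,0],
  ],
)

```text
clock: 13.22
position: [0.641, -0.0445, 0.2663]
tool_rot: [3.141, 0.008, -0.0]
force: [-0.8, 0.5, -0.7]
grip_width: 0.0295
```

```bash
python3 plan.py red 0 0 "E2 F H"
python3 - <<'E'
from h import *
s=vision.grab_frame("side")
c=np.array([[.6418,-.0439,z] for z in(.097,.136,.246)]); print(proj("side",c))
p=proj("side",c)[1].astype(int); print(p)
cv2.imwrite("pics/c6.png",cv2.resize(s[p[1]-70:p[1]+60,p[0]-60:p[0]+60],(540,585)))
E
```

```text
now [ 0.641  -0.0445  0.2663] [ 3.1411  0.0082 -0.0002] q [ 0.0292  0.5237 -0.08    1.4998  0.0444  1.1281 -1.6305] grip 0.029513682397823166 F [-0.7619  0.4823 -0.6573] 13.225
E2 slide [0.1, -0.1, -0.4] turn [0.0, 0.5, -0.0] target [ 0.6418 -0.0439  0.27  ] [3.1416 0.     0.    ]
F slide [-0.0, 0.0, 11.9] turn [0.0, -0.0, -0.0] target [ 0.6418 -0.0439  0.151 ] [3.1416 0.     0.    ]
H slide [-0.0, 0.0, -18.9] turn [0.0, -0.0, -0.0] target [ 0.6418 -0.0439  0.34  ] [3.1416 0.     0.    ]
[[349.7332 186.6626]
 [350.8356 175.4439]
 [354.2819 140.3705]]
[350 175]
```

View pics/c6.png

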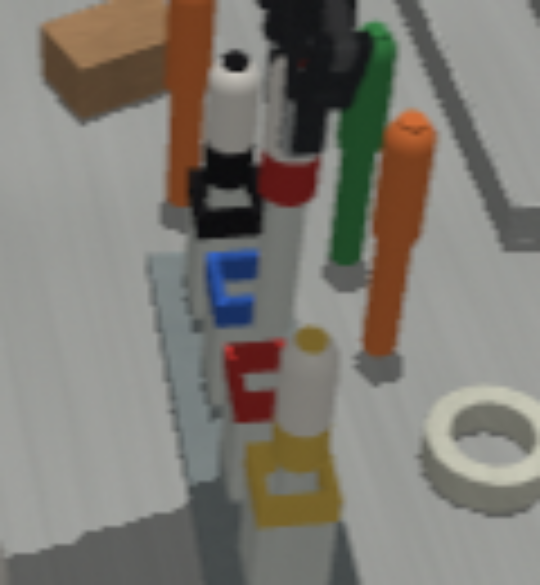

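Same picture as for yellow: the red rod is upright, with its foot at (274,335) above the red rim's back edge. Inserting.

arm_command(
  gripper=[2,2,2,2,2],
  slide=[
    [0.1,-0.1,1],
    [0.1,-0.1,2.5],
    [0.1,-0.1,4],
    [0.1,-0.1,6],
    [0.1,-0.1,6],
  ],
  turn=[
    [0,0.5,0],
    [0,0.5,0],
    [0,0.5,0],
    [0,0.5,0],
    [0,0.5,0],
  ],
)

```text
clock: 13.9
position: [0.6414, -0.0436, 0.205]
tool_rot: [3.141, 0.001, -0.0]
force: [-0.5, 0.5, -0.0]
grip_width: 0.0289
```

```bash
python3 plan.py red 0 0 "F H"
```

```text
now [ 0.6414 -0.0436  0.205 ] [ 3.1411  0.0009 -0.0002] q [ 0.0289  0.5775 -0.0814  1.5727  0.0535  0.9945 -1.6395] grip 0.02887631650215861 F [-0.4628  0.5163 -0.0437] 13.9
F slide [0.0, 0.0, 5.4] turn [0.0, 0.1, -0.0] target [ 0.6418 -0.0439  0.151 ] [3.1416 0.     0.    ]
H slide [0.1, 0.0, -18.9] turn [0.0, -0.0, -0.0] target [ 0.6418 -0.0439  0.34  ] [3.1416 0.     0.    ]
```

arm_command(
  gripper=[2,2,2,2,2],
  slide=[
    [0,0,2],
    [0,0,3.5],
    [0,0,4.8],
    [0,0,5.2],
    [0,0,5.2],
  ],
  turn=[
    [0,0,0],
    [0,0,0],
    [0,0,0],
    [0,0,0],
    [0,0,0],
  ],
)

```text
clock: 14.52
position: [0.6425, -0.0436, 0.155]
tool_rot: [3.141, -0.002, -0.0]
force: [0.0, -0.5, -1.1]
grip_width: 0.0292
```

arm_command(
  gripper=[5,5,5,5,5],
  slide=[
    [0,0,0],
    [0,0,0],
    [0,0,0],
    [0,0,0],
    [0,0,0],
  ],
  turn=[
    [0,0,0],
    [0,0,0],
    [0,0,0],
    [0,0,0],
    [0,0,0],
  ],
)

```text
clock: 15.15
position: [0.6424, -0.0436, 0.155]
tool_rot: [3.141, -0.002, -0.0]
force: [-0.1, 0.4, 1.0]
grip_width: 0.0501
```

arm_command(
  gripper=[5,5,5,5,5],
  slide=[
    [0,0,-3],
    [0,0,-8],
    [0,0,-14],
    [0,0,-19],
    [0,0,-19],
  ],
  turn=[
    [0,0,0],
    [0,0,0],
    [0,0,0],
    [0,0,0],
    [0,0,0],
  ],
)

```text
clock: 15.78
position: [0.6432, -0.0436, 0.3491]
tool_rot: [3.141, -0.008, -0.001]
force: [0.3, 0.4, -0.5]
grip_width: 0.0502
```

```bash
python3 plan.py blue 30 0 "P A B D L E E2 F H"
```

```text
now [ 0.6432 -0.0436  0.3491] [ 3.1411 -0.0085 -0.0005] q [ 0.0253  0.4611 -0.077   1.3916  0.0366  1.2818 -1.6251] grip 0.05020340526267349 F [ 0.3446  0.3574 -0.4893] 15.775
P slide [-13.8, -26.1, 4.8] turn [17.9, -36.3, -6.6] target [0.5058 0.2176 0.3   ] [-2.7443  0.5904  0.2429]
A slide [4.6, 2.7, 10.9] turn [0.0, 0.0, -0.0] target [0.4792 0.2289 0.182 ] [-2.7443  0.5904  0.2429]
B slide [0.0, -0.0, 7.4] turn [0.0, 0.0, -0.0] target [0.4354 0.2476 0.1254] [-2.7443  0.5904  0.2429]
D slide [0.0, -0.0, -10.0] turn [0.0, 0.0, -0.0] target [0.4946 0.2224 0.202 ] [-2.7443  0.5904  0.2429]
L slide [-7.1, -4.1, -9.8] turn [-17.8, 35.8, 6.6] target [0.4946 0.2224 0.33  ] [3.1416 0.     0.    ]
E slide [15.2, 19.1, -0.1] turn [-0.1, 0.0, 0.0] target [0.6459 0.031  0.33  ] [3.1416 0.     0.    ]
E2 slide [-0.0, 0.0, 6.0] turn [0.0, 0.0, 0.0] target [0.6459 0.031  0.27  ] [3.1416 0.     0.    ]
F slide [-0.0, -0.0, 11.9] turn [0.0, 0.0, 0.0] target [0.6459 0.031  0.151 ] [3.1416 0.     0.    ]
H slide [-0.0, 0.0, -18.9] turn [0.0, 0.0, 0.0] target [0.6459 0.031  0.34  ] [3.1416 0.     0.    ]
```

arm_command(
  gripper=[5.5,5.5,5.5,5.5,5.5],
  slide=[
    [-2,-4,0],
    [-5,-10,0.5],
    [-8,-15,2],
    [-11,-21,4],
    [-13.8,-26.1,4.8],
  ],
  turn=[
    [3,-6,-1],
    [7,-14,-2.6],
    [11,-22,-4],
    [15,-30,-5.5],
    [17.9,-36.3,-6.6],
  ],
)

```text
clock: 16.4
position: [0.506, 0.2133, 0.2958]
tool_rot: [-2.74, 0.602, 0.245]
force: [0.0, 1.3, -0.4]
grip_width: 0.0551
```

arm_command(
  gripper=[5.5,5.5,5.5,5.5,5.5],
  slide=[
    [0,0,0],
    [1.6,1,4],
    [3.2,2,8],
    [4.6,2.7,10.4],
    [4.6,2.7,10.4],
  ],
  turn=[
    [0,0,0],
    [0,0,0],
    [0,0,0],
    [0,0,0],
    [0,0,0],
  ],
)

```text
clock: 17.02
position: [0.4815, 0.2213, 0.1823]
tool_rot: [-2.744, 0.6, 0.243]
force: [0.7, 0.0, 1.2]
grip_width: 0.0548
```

```bash
python3 plan.py blue 30 0 "A B D L E"
python3 - <<'E'
from h import *
s=vision.grab_frame("side")
a=cv2.resize(s[70:190,200:360],(480,360));b=cv2.resize(s[110:230,300:400],(300,360))
cv2.imwrite("pics/c7.png",np.hstack([a,b]))
E
```

```text
now [0.4815 0.2213 0.1823] [-2.7439  0.5997  0.2434] q [-0.1354  0.774  -0.2515  1.4931 -0.2925  1.4336 -1.6954] grip 0.054819125426689624 F [0.7149 0.0216 1.1873] 17.025
A slide [-0.0, -0.7, 0.3] turn [-0.0, 0.5, -0.2] target [0.4792 0.2289 0.182 ] [-2.7443  0.5904  0.2429]
B slide [-0.0, -0.0, 7.4] turn [-0.0, 0.0, 0.0] target [0.4354 0.2476 0.1254] [-2.7443  0.5904  0.2429]
D slide [-0.0, -0.0, -10.0] turn [-0.0, 0.0, 0.0] target [0.4946 0.2224 0.202 ] [-2.7443  0.5904  0.2429]
L slide [-7.1, -4.1, -9.8] turn [-17.9, 35.8, 6.6] target [0.4946 0.2224 0.33  ] [3.1416 0.     0.    ]
E slide [15.1, 19.1, -0.0] turn [-0.0, -0.0, 0.0] target [0.6459 0.031  0.33  ] [3.1416 0.     0.    ]
```

View pics/c7.png

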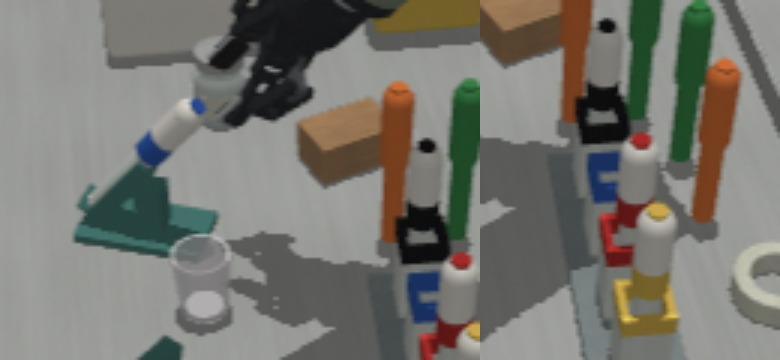

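Red is seated beside yellow (right panel), and the fingers point at blue's dot (198,105). A 7 mm offset remains. I'll correct it and check before descending.

arm_command(
  gripper=[5.5,5.5,5.5],
  slide=[
    [0,-0.7,0.2],
    [0,-0.7,0.2],
    [0,-0.7,0.2],
  ],
  turn=[
    [0,0.5,-0.2],
    [0,0.5,-0.2],
    [0,0.5,-0.2],
  ],
)

```text
clock: 17.45
position: [0.4812, 0.2292, 0.185]
tool_rot: [-2.743, 0.586, 0.244]
force: [0.6, -0.4, -0.1]
grip_width: 0.0552
```

```bash
python3 plan.py blue 30 0 "A B D L E"
```

```text
now [0.4812 0.2292 0.185 ] [-2.7434  0.5864  0.2439] q [-0.1438  0.7655 -0.2555  1.4968 -0.2966  1.4215 -1.7011] grip 0.05522491750834463 F [ 0.634  -0.411  -0.1368] 17.45
A slide [-0.0, 0.1, 0.3] turn [-0.0, -0.2, 0.1] target [0.4792 0.2289 0.182 ] [-2.7443  0.5904  0.2429]
B slide [-0.0, 0.0, 7.4] turn [-0.0, 0.0, 0.0] target [0.4354 0.2476 0.1254] [-2.7443  0.5904  0.2429]
D slide [-0.0, 0.0, -10.0] turn [-0.0, 0.0, 0.0] target [0.4946 0.2224 0.202 ] [-2.7443  0.5904  0.2429]
L slide [-7.1, -4.1, -9.8] turn [-17.9, 35.8, 6.7] target [0.4946 0.2224 0.33  ] [3.1416 0.     0.    ]
E slide [15.1, 19.1, -0.0] turn [-0.0, 0.0, -0.0] target [0.6459 0.031  0.33  ] [3.1416 0.     0.    ]
```

arm_command(
  gripper=[5.5,5.5,5.5,5.5,5.5],
  slide=[
    [0,0.1,1],
    [0,0.1,3],
    [0,0.1,5.5],
    [0,0.1,7.7],
    [0,0.1,7.7],
  ],
  turn=[
    [0,-0.2,0],
    [0,-0.2,0],
    [0,-0.2,0],
    [0,-0.2,0],
    [0,-0.2,0],
  ],
)

```text
clock: 18.08
position: [0.4342, 0.2478, 0.1242]
tool_rot: [-2.742, 0.593, 0.247]
force: [0.3, 0.3, 0.8]
grip_width: 0.055
```

arm_command(
  gripper=[2,2,2,2,2],
  slide=[
    [0,0,0],
    [0,0,0],
    [0,0,0],
    [0,0,0],
    [0,0,0],
  ],
  turn=[
    [0,0,0],
    [0,0,0],
    [0,0,0],
    [0,0,0],
    [0,0,0],
  ],
)

```text
clock: 18.7
position: [0.4365, 0.2475, 0.1255]
tool_rot: [-2.743, 0.589, 0.245]
force: [5.1, -3.1, 5.4]
grip_width: 0.029
```

```bash
python3 plan.py blue 30 0 "B D L E"
```

```text
now [0.4365 0.2475 0.1255] [-2.7428  0.589   0.2446] q [-0.1698  0.7945 -0.2736  1.6353 -0.3111  1.2497 -1.6848] grip 0.02904885842683749 F [ 5.1054 -3.0917  5.4249] 18.7
B slide [-0.1, -0.0, 0.1] turn [-0.0, -0.0, 0.1] target [0.4354 0.2476 0.1254] [-2.7443  0.5904  0.2429]
D slide [0.0, -0.0, -10.0] turn [-0.0, -0.0, 0.0] target [0.4946 0.2224 0.202 ] [-2.7443  0.5904  0.2429]
L slide [-7.1, -4.1, -9.8] turn [-17.9, 35.8, 6.6] target [0.4946 0.2224 0.33  ] [3.1416 0.     0.    ]
E slide [15.2, 19.1, -0.0] turn [-0.0, -0.0, -0.0] target [0.6459 0.031  0.33  ] [3.1416 0.     0.    ]
```

arm_command(
  gripper=[2,2,2,2,2],
  slide=[
    [0,0,-1.5],
    [0,0,-4],
    [0,0,-7],
    [0,0,-10],
    [0,0,-10],
  ],
  turn=[
    [0,0,0],
    [0,0,0],
    [0,0,0],
    [0,0,0],
    [0,0,0],
  ],
)

```text
clock: 19.32
position: [0.4967, 0.2218, 0.2031]
tool_rot: [-2.743, 0.587, 0.243]
force: [-0.0, -0.2, -1.8]
grip_width: 0.029
```

arm_command(
  gripper=[2,2,2,2,2],
  slide=[
    [-2,-1,-3],
    [-4,-2.5,-6],
    [-6,-3.5,-8.5],
    [-7.1,-4.1,-9.8],
    [-7.1,-4.1,-9.8],
  ],
  turn=[
    [-2.7,5.5,1],
    [-7,14,2.6],
    [-11,22,4.1],
    [-15.5,31,5.7],
    [-17.9,35.8,6.6],
  ],
)

```text
clock: 19.95
position: [0.4943, 0.2233, 0.3314]
tool_rot: [-3.14, -0.006, 0.004]
force: [-0.4, 0.0, -2.3]
grip_width: 0.0293
```

```bash
python3 plan.py blue 30 0 "E E2 F H"
```

```text
now [0.4943 0.2233 0.3314] [-3.1397 -0.006   0.0036] q [-0.4187  0.2941 -0.1489  1.6869  0.0487  1.158  -2.1478] grip 0.029263251309104028 F [-0.4236  0.0382 -2.2709] 19.95
E slide [15.1, 19.3, 0.2] turn [-0.1, -0.3, 0.2] target [0.6459 0.031  0.33  ] [3.1416 0.     0.    ]
E2 slide [-0.0, -0.0, 6.0] turn [-0.0, -0.0, 0.0] target [0.6459 0.031  0.27  ] [3.1416 0.     0.    ]
F slide [-0.0, -0.0, 11.9] turn [-0.0, -0.0, 0.0] target [0.6459 0.031  0.151 ] [3.1416 0.     0.    ]
H slide [-0.0, -0.0, -18.9] turn [-0.0, -0.0, 0.0] target [0.6459 0.031  0.34  ] [3.1416 0.     0.    ]
```

arm_command(
  gripper=[2,2,2,2,2],
  slide=[
    [3,3.9,-1],
    [7,9,-1],
    [11,14,0],
    [14,17.9,0.2],
    [15.1,19.3,0.2],
  ],
  turn=[
    [0,-0.3,0.2],
    [0,-0.3,0.2],
    [0,-0.3,0.2],
    [0,-0.3,0.2],
    [0,-0.3,0.2],
  ],
)

```text
clock: 20.58
position: [0.647, 0.0263, 0.3255]
tool_rot: [-3.141, 0.008, -0.005]
force: [0.3, 0.6, -1.7]
grip_width: 0.0289
```

arm_command(
  gripper=[2,2,2,2,2],
  slide=[
    [0,0,0],
    [0,0,2],
    [0,0,4.5],
    [0,0,5.8],
    [0,0,5.8],
  ],
  turn=[
    [0,0,0],
    [0,0,0],
    [0,0,0],
    [0,0,0],
    [0,0,0],
  ],
)

```text
clock: 21.2
position: [0.6455, 0.0305, 0.2686]
tool_rot: [-3.14, 0.007, -0.0]
force: [0.4, -0.3, -1.0]
grip_width: 0.0291
```

```bash
python3 plan.py blue 30 0 "E2 F H"
python3 - <<'E'
from h import *
s=vision.grab_frame("side")
p=proj("side",[.6459,.031,.136])[0].astype(int); print(p)
cv2.imwrite("pics/c8.png",cv2.resize(s[p[1]-70:p[1]+60,p[0]-60:p[0]+60],(540,585)))
E
```

```text
now [0.6455 0.0305 0.2686] [-3.14    0.007  -0.0003] q [-0.1032  0.527  -0.0529  1.4885  0.0264  1.1335 -1.7314] grip 0.02913676321969595 F [ 0.3847 -0.2683 -0.9865] 21.2
E2 slide [0.0, -0.0, -0.1] turn [-0.1, 0.4, -0.0] target [0.6459 0.031  0.27  ] [3.1416 0.     0.    ]
F slide [0.0, -0.0, 11.9] turn [0.0, 0.0, -0.0] target [0.6459 0.031  0.151 ] [3.1416 0.     0.    ]
H slide [0.0, -0.0, -18.9] turn [0.0, 0.0, -0.0] target [0.6459 0.031  0.34  ] [3.1416 0.     0.    ]
[345 154]
```

View pics/c8.png

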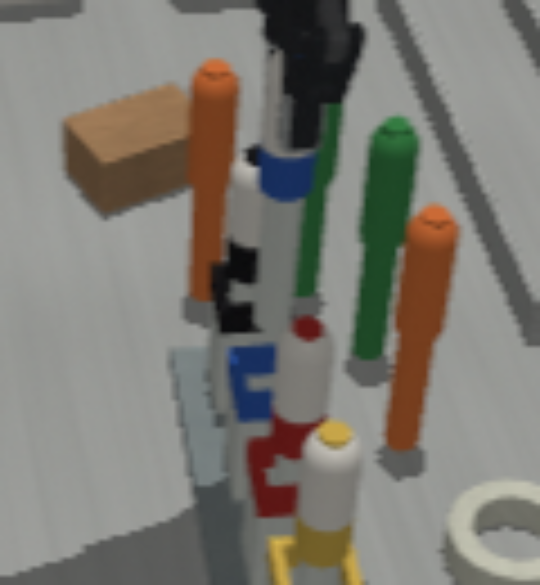

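The blue rod is upright over the blue rim, with its foot at about (274,335) as in the two earlier insertions. Inserting.

arm_command(
  gripper=[2,2,2,2,2],
  slide=[
    [0,0,1],
    [0,0,2.5],
    [0,0,4],
    [0,0,6],
    [0,0,6],
  ],
  turn=[
    [0,0.4,0],
    [0,0.4,0],
    [0,0.4,0],
    [0,0.4,0],
    [0,0.4,0],
  ],
)

```text
clock: 21.88
position: [0.6448, 0.0297, 0.207]
tool_rot: [-3.14, 0.002, -0.001]
force: [0.2, -0.5, -0.0]
grip_width: 0.0292
```

```bash
python3 plan.py blue 30 0 "F H"
```

```text
now [0.6448 0.0297 0.207 ] [-3.1405  0.0019 -0.0013] q [-0.1012  0.5798 -0.0547  1.5632  0.0339  1.0012 -1.7375] grip 0.029160523687317603 F [ 0.1539 -0.4889 -0.0467] 21.875
F slide [0.1, -0.1, 5.6] turn [-0.1, 0.1, -0.1] target [0.6459 0.031  0.151 ] [3.1416 0.     0.    ]
H slide [0.0, -0.0, -18.9] turn [0.0, 0.0, 0.0] target [0.6459 0.031  0.34  ] [3.1416 0.     0.    ]
```

arm_command(
  gripper=[2,2,2,2,2],
  slide=[
    [0.1,-0.1,2],
    [0.1,-0.1,3.5],
    [0.1,-0.1,5],
    [0.1,-0.1,5.5],
    [0.1,-0.1,5.5],
  ],
  turn=[
    [0,0,0],
    [0,0,0],
    [0,0,0],
    [0,0,0],
    [0,0,0],
  ],
)

```text
clock: 22.5
position: [0.6468, 0.0308, 0.1538]
tool_rot: [-3.14, -0.001, -0.001]
force: [0.3, -0.3, -0.6]
grip_width: 0.0294
```

arm_command(
  gripper=[5,5,5,5,5],
  slide=[
    [0,0,0],
    [0,0,0],
    [0,0,0],
    [0,0,0],
    [0,0,0],
  ],
  turn=[
    [0,0,0],
    [0,0,0],
    [0,0,0],
    [0,0,0],
    [0,0,0],
  ],
)

```text
clock: 23.12
position: [0.6468, 0.0308, 0.154]
tool_rot: [-3.14, -0.001, -0.001]
force: [0.7, -0.9, -0.2]
grip_width: 0.0497
```

arm_command(
  gripper=[5,5,5,5,5],
  slide=[
    [0,0,-3],
    [0,0,-8],
    [0,0,-14],
    [0,0,-19],
    [0,0,-19],
  ],
  turn=[
    [0,0,0],
    [0,0,0],
    [0,0,0],
    [0,0,0],
    [0,0,0],
  ],
)

```text
clock: 23.75
position: [0.6478, 0.0306, 0.3481]
tool_rot: [-3.139, -0.007, -0.002]
force: [0.3, -1.1, -0.8]
grip_width: 0.0499
```

Run:
```python
from h import *
from workcell import bot
s=bot.observe(); print(s["position"],s["force"],s["clock"],np.abs(s["qd"]).max())
i=vision.grab_frame("side"); cv2.imwrite("pics/c9.png",i)
j=cv2.imread("pics/side0.png"); 
for c,w in(("red",[.6418,-.0439]),("yellow",[.6378,-.1188]),("blue",[.6459,.031])):
    p=proj("side",[*w,.197])[0]; x,y=p.astype(int)
    print(c,"top expected",p,[(a,q.tolist(),b.tolist()) for a,q,b in blobs(i,c,(x-9,y-9,x+10,y+10))])
cv2.imwrite("pics/c9.png",cv2.resize(i,(800,500)))
```

```text
[0.6478 0.0306 0.3481] [ 0.2662 -1.0902 -0.8155] 23.75 0.07999044688908076
red top expected [352.6809 156.6637] [(np.int32(22), [353.0, 156.5], [351, 154, 5, 6])]
yellow top expected [358.5534 179.4991] [(np.int32(30), [358.7, 179.9], [356, 178, 7, 5])]
blue top expected [347.3897 135.9278] [(np.int32(20), [347.8, 136.4], [345, 135, 6, 4])]
```

View pics/c9.png

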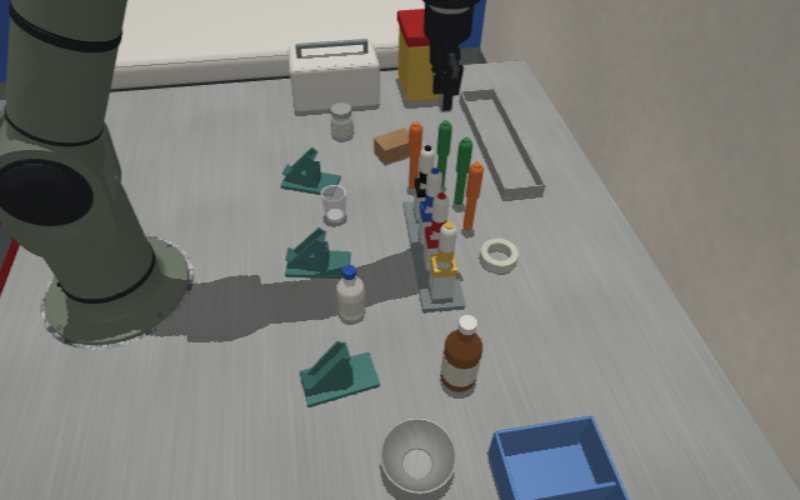

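All three dots are within 1 px of where fully seated rods should appear, the rests are empty, and the bystanders look undisturbed. The arm is clear, so I'm handing in.

```bash
python3 -c "
from workcell import job_done
print(job_done())"
```

```text
the job is handed in; nothing more can be done
None
```

I moved the yellow, red and blue applicators from their rests into the wells of their own colour and handed the job in at about 24 s. `job_done` gives no verdict, so I don't have the official result.

- **How it was done:** I gripped each applicator by the head along its own axis, drew it out of the rest and turned it upright. I then lowered it to about 3 to 5 mm above the well floor before letting go.
- **Seated:** in the last side picture each coloured dot was within about 0.7 px of where a fully seated, upright rod should show.
- **Surroundings:** the rests were empty, the black applicator, bystanders and look-alikes looked unmoved by eye, and the gripper was about 15 cm above the rack. I did not measure how far any bystander moved.
- **Forces:** no force reading I saw went above about 8 N, and nothing suggested contact with the bench.
- **One mismatch:** the approach to blue ended about 7 mm off to the side; I corrected it before descending. No check failed.

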